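Load a seal blank into the marking machine and hook its guard hood down

TASK

Get the marking machine ready to engrave the stone blank lying in it: first push the blank gently along the bed until it is flush against both steel stops, the fence at the back and the end stop at the left. Then pick up the wooden-handled hook pole, put its hook through the steel eye at the top of the raised guard hood and swing the hood fully down shut with it, keeping the hook in the eye on the way; do not touch the hood with the gripper and do not slam it. Finally unhook the pole and lay it flat on the table, leaving the blank against its stops and the other stones and the ink jar where they are.

Things in the scene. Friction and masses are not known exactly. Their poses are not given: they have to be found in the camera images.
- engraver: grey marking machine, 200 mm deep (x) by 270 wide (y), fixed; origin on the table under its middle; x points from its open front back to its hinge, y to its left, z up. Open chamber with a flat bed 45 mm above the table, x -95 to +50, y -122 to +122 mm; side and rear walls reach 90 mm above the table, the front sill (x -100) 57 mm
- stop_corner (a point): inner corner on the bed where the two steel stops meet, at (50, 80, 45) mm in the machine's frame, same axes. Rear fence: face at machine x = +50 mm looking to -x, from y -100 to +100. Left end stop: face at machine y = +80 mm looking to -y, from x -20 to +50. Both 22 mm high over the bed
- blank_mid (a point): centre of the loose grey stone blank: 32 (its x) x 90 (its y) x 30 mm high, about 0.23 kg, lying on the bed with its long side roughly along the machine's y, some 10 to 40 mm short of both stops; slides under 1 to 3 N. Flush against both stops its centre is at (34, 35, 60) mm in the machine's frame
- hood (a joint): guard hood: flat grey frame 168 mm long, 264 wide, 8 thick, with clear window and a finned metal box outside; hinged along machine y at the back. 0 rad = shut (level), pi/2 = upright; starts leaning back at 1.62 to 1.85. Stiff hinge: stays where left; 2 to 3.5 N at the eye moves it when raised, less when nearly shut; shut it meets a firm stop
- hood_hinge (a point): middle of the hood's hinge line: (85, 0, 95) mm in the machine's frame; axes as the machine's
- eye (a point): centre of the steel eye at the middle of the hood's free edge, 185 mm from the hinge line, 17 mm beyond the frame: a ring of 6 mm wire, bore 19 mm, its hole along the machine's y. With the hood shut it is at (-100, 0, 95) mm in the machine's frame. Axes turn with the hood, y along the hole
- pole_grip (a point): grasp point of the loose hook pole, on its centre line, 13 mm above the table as it lies; x points along the pole to the hook. Wooden handle 20 wide (y), 26 high (z), from x -105 to +45 mm; a 7 mm steel rod goes on straight to x +95 mm and there bends square to +y as a hook bit 37 mm long, all level with the centre line. About 0.12 kg
- hook_bit (a point): middle of the pole's hook bit: (95, 18, 0) mm from pole_grip in the pole's axes; the bit runs along its y
- stone_dark: bystander, leave it: dark seal stone, 70 x 35 x 30 mm, lying near the pole; origin under its middle
- stone_tall: bystander, leave it: reddish seal stone standing on end, 35 x 35 x 75 mm, to the right of the pole; origin under its middle
- stone_small: bystander, leave it: pale stone cube, 30 mm, on the left; origin under its middle
- ink_jar: bystander, leave it: amber ink jar with black cap, 60 mm across, 70 mm tall, on the left; origin under its middle
Mind the look-alikes: they are no part of the job. Leave any blue look-alike of the part that bears blank_mid alone.

How it is judged:
On the way, in this order (a step that is already met when the one before it is completed fails the run):
1. the blank is pushed flush against both stops while the hood is still up (x of blank_mid in the frame of engraver between 0.032 and 0.036 m and y of blank_mid in the frame of engraver between 0.033 and 0.037 m and z of blank_mid in the frame of engraver below 0.064 m and angle between the y axis of blank_mid and the y axis of engraver, either way round below 0.025 rad and value of joint hood above 1.3 rad), for 0.2 s.
2. the pole's hook is through the eye of the raised hood (x of eye in the frame of hook_bit between -0.009 and 0.009 m and z of eye in the frame of hook_bit between -0.009 and 0.009 m and y of eye in the frame of hook_bit between -0.02 and 0.02 m and value of joint hood above 1.3 rad), for 0.2 s.
3. the hook is still in the eye as the hood passes half-way down (x of eye in the frame of hook_bit between -0.009 and 0.009 m and z of eye in the frame of hook_bit between -0.009 and 0.009 m and y of eye in the frame of hook_bit between -0.02 and 0.02 m and value of joint hood between 0.3 and 0.9 rad), for 0.1 s.
At the end, for the whole second after the job is handed in: The blank lies on the bed with its centre within 2 mm of its place against both stops and square to the fence within 0.025 rad; the hood is shut (joint below 0.04 rad); the pole lies at rest flat on the table, released (grasp point lower than 25 mm, hook bit lower than 30 mm) (x of blank_mid in the frame of engraver between 0.032 and 0.036 m and y of blank_mid in the frame of engraver between 0.033 and 0.037 m and z of blank_mid in the frame of engraver below 0.064 m and angle between the y axis of blank_mid and the y axis of engraver, either way round below 0.025 rad and value of joint hood below 0.04 rad and height (world z) of pole_grip below 0.025 m and angle between pole_grip's own x axis and vertical above 1.45 rad and height (world z) of hook_bit below 0.03 m and linear speed of pole below 0.02 m/s); the robot touches nothing.
It fails at once if the gripper or arm touches the hood (contact force between any of the fingers, the arm and hood above 1 N).
It fails at once if the hood is slammed (faster than 2.5 rad/s) (velocity of joint hood below -2.5 rad/s).
It fails at once if the blank is rammed against the machine with more than 60 N (contact force between blank and engraver above 60 N).
It fails at once if another stone or the ink jar is moved more than 25 mm (distance of any of stone_dark, stone_tall, stone_small, ink_jar from where it was at the start of the episode above 0.025 m).
It also fails if it takes over 72 s, if anything falls off the work surface, if the arm or the gripper's body presses on something with over 40 N, if the wrist force passes 120 N, or if a joint passes its speed limit or range.

ROBOT

A 6-joint arm with a two-finger parallel gripper is mounted at the origin on the work surface. World frame = base frame: x ahead of the robot, y to its left, z up, the work surface at z = 0. Lengths are in m, angles in rad, forces in N, time in s.
With the tool pointing down it reaches from about 0.3 to 0.775 m from the base axis. Payload 14.6 kg.
Tool frame: the origin (TCP) lies at the very end of the fingers, on their centre line; the grasp point (between the pads) lies 19 mm behind it; x points along the fingers, z is the direction in which the jaws open and shut, and the axes are right-handed (so a half turn about x gives the same grasp; the last joint's range is limited). The gripper opens to 94 mm and grips with 3 to 60 N. Pads are 16 mm wide; open, the fingers measure 119 mm over their backs; the gripper's body (75 mm by 177 mm) begins 78 mm behind the grasp point.
Start: joints at [-1.261, 0.3, 1.521, -0, 1.321, -0.067], TCP at [0.202, -0.511, 0.205] pointing down, gripper open.
Joint ranges: [-3.03, 3.03], [-0.79, 2.21], [0.23, 2.52], [-1.04, 4.18], [0, 3.07], [-2.55, 2.55]. Speed limits (rad/s): [2.22, 2.22, 2.57, 3.14, 3.14, 3.14].

INTERFACE

Orientations are given as [roll, pitch, yaw] about the fixed x, y, z axes, in that order (R = Rz(yaw) Ry(pitch) Rx(roll)).
In Python, from station import ctrl gives the robot as it stands. The module is installed in compiled form; this text tells all that it offers.
- The arm moves only by the tool servo_tool, never from a script. Its argument "motion" is one flat list of numbers, 4 for each row, row after row: the shift along the tool's x, y, z in mm, then the turn about the tool's x in degrees. In form: [dx, dy, dz, roll, dx, dy, dz, roll, ...]. A call has 1 to 20 rows; each row is the pose to reach, as a shift and turn from the pose commanded when the call began, along the tool's axes at that moment; what a row does not reach only later rows make up. A row lasts 1/8 s, in which the tool goes at most 62.5 mm and 10.7 degrees, less where a joint would pass 70% of its speed; a pose out of reach is approached as far as the arm can. A call with a gripper value outside its range is refused whole. "gripper" is the opening, from 0 (shut) to 1 (fully open), set as the call begins (left out, the last holds). The fingers move at their own pace and stop on an object; "force" is the grip in N (left out, the last holds). Time passes only in rows, so rows that repeat a pose let the fingers close. It gives the time, the measured TCP pose, the force and the opening at its end, in the units of the state.
- ctrl.get_obs(): the state, without advancing time (a new reading comes with each control period).
- ctrl.camera(name): name is "scene" or "top"; returns a dict with "color" (420x560x3 uint8, red, green, blue), "z_map" (420x560 float32, m along the optical axis (not along the pixel's ray), 0 where there is no reading), "fx", "fy", "cx", "cy" (pixels), "rvec" (rotation vector, rad) and "tvec" (3), from world to camera coordinates, as OpenCV has them. Camera axes: x right, y down, z forward; pixel columns grow to the right and rows downward; lengths in m; the calibration is good to about 2 mm. A picture is of the moment at which its call begins.
- ctrl.hand_in(): hands the job in, once; it reports no verdict.
The state is a dict: "time_s": time; "qpos": joint angles; "joint_vel": joint speeds; "tau": joint torques, N m; "ee_pos": TCP position; "eef_rot": TCP orientation; "force": force on the tool from outside, world axes, zero at the start; "moment": the same for the moment, N m; "grip_width": finger opening in m.
Only numpy, scipy, OpenCV 4.12 (cv2) and the standard library are available. Lean on these libraries where they do the work, as an engineer would, in place of code of your own. Each camera call takes 0.05 s, during which the arm holds its last target.

## Working session

There is one attempt and no reset: what is moved stays moved. The work goes in short steps, Python scripts to look and compute and a tool call to move; the robot and the scene stay as the last step left them, time stands still between calls to the robot, and variables do not carry over. Pictures are saved under pics/ and viewed, and the job is handed in when it is done.

Besides the shell and the picture viewer there is one more tool, called after ">>>" as name(argument=value, ...) on one line, values as JSON. servo_tool: Moves the arm, as the interface text tells. Its arguments: {"type":"object","properties":{"motion":{"type":"array","items":{"type":"number"}},"gripper":{"type":"number"},"force":{"type":"number"}},"required":["motion"]}

```bash
mkdir -p pics; ls; cat > h.py <<'E'
import numpy as np, cv2
from station import ctrl
from scipy.spatial.transform import Rotation as R
def snap(name,fn=None):
    c=ctrl.camera(name)
    if fn: cv2.imwrite('pics/'+fn,c['color'][:,:,::-1])
    return c
def pts(c):
    h,w=c['z_map'].shape
    u,v=np.meshgrid(np.arange(w),np.arange(h))
    z=c['z_map'].astype(float)
    P=np.stack([(u-c['cx'])/c['fx']*z,(v-c['cy'])/c['fy']*z,z],-1)
    Rm=cv2.Rodrigues(np.array(c['rvec'],float))[0]
    W=(P-np.array(c['tvec']).reshape(3))@Rm
    W[z<=0]=np.nan
    return W
def ray(c,u,v,zp):
    Rm=cv2.Rodrigues(np.array(c['rvec'],float))[0]
    o=-Rm.T@np.array(c['tvec']).reshape(3)
    d=Rm.T@np.array([(u-c['cx'])/c['fx'],(v-c['cy'])/c['fy'],1])
    return o+d*(zp-o[2])/d[2]
E
python3 - <<'E'
from h import *
print(ctrl.get_obs())
for n in('scene','top'):
    c=snap(n,n+'0.png'); print(n,c['fx'],c['cx'],c['cy'],c['rvec'],c['tvec'])
    np.savez(n+'0.npz',**c)
    Rm=cv2.Rodrigues(np.array(c['rvec'],float))[0]; print(-Rm.T@np.array(c['tvec']).reshape(3))
E
```

```text
pics
{'time_s': 0.0, 'qpos': array([-1.26058556e+00,  3.00471135e-01,  1.52161850e+00, -3.01906857e-05,
        1.32071532e+00, -6.65785113e-02]), 'joint_vel': array([-0.00066099,  0.00033368,  0.00031183,  0.00167636,  0.00089342,
        0.00083625]), 'tau': array([ 2.01202478e-03, -5.31806266e+01, -3.52735126e+01,  7.08792591e-02,
        2.45158287e-02, -9.54042025e-05]), 'ee_pos': array([ 0.20227941, -0.51114693,  0.20487049]), 'eef_rot': array([3.09913077, 1.56958367, 1.90513121]), 'force': array([ 0.46444781, -0.33882704,  0.54286328]), 'moment': array([-0.02650859,  0.00674698, -0.00625401]), 'grip_width': 0.09415936473574303}
scene 492.96544407883124 278.3736778214407 213.67401936338007 [ 0.65401947  2.51273769 -1.31092093] [ 0.57607948 -0.09176871  1.73186072]
[1.22036004 1.00561456 0.9160193 ]
top 486.98304373864295 292.17338901568877 208.93104706014114 [ 2.02702235 -2.19662952  0.24093322] [0.0110744  0.64344853 1.15351043]
[ 0.38250339 -0.01507791  1.26419887]
```

View pics/scene0.png

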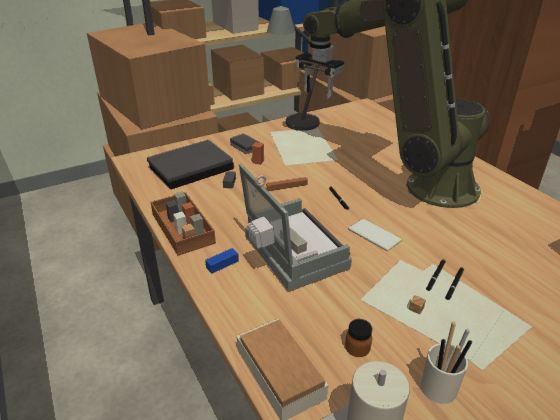

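View pics/top0.png

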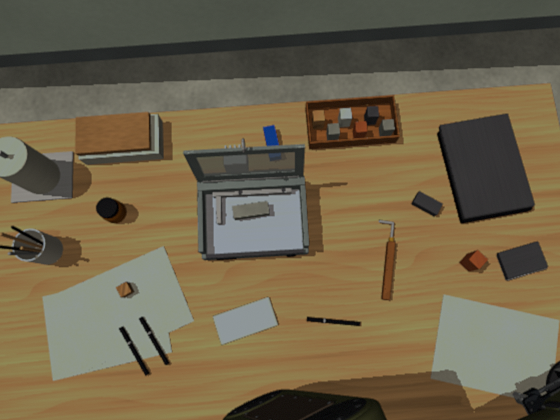

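```bash
python3 - <<'E'
from h import *
t=dict(np.load('top0.npz'));s=dict(np.load('scene0.npz'))
a=t['color'][130:320,170:420,::-1]; cv2.imwrite('pics/t0c.png',cv2.resize(a,None,fx=3.1,fy=3.1,interpolation=cv2.INTER_CUBIC))
a=s['color'][150:300,210:360,::-1]; cv2.imwrite('pics/s0c.png',cv2.resize(a,None,fx=4,fy=4,interpolation=cv2.INTER_CUBIC))
W=pts(t); S=pts(s)
for (u,v) in [(250,210),(230,240),(290,240),(213,240),(310,240),(250,257),(200,200),(388,270),(390,230),(246,148),(298,148),(250,180)]: print('top',u,v,W[v,u].round(4))
for (u,v) in [(297,240),(310,245),(285,184),(260,180)]: print('sc',u,v,S[v,u].round(4))
E
```

```text
top 250 210 [0.6467 0.0648 0.0751]
top 230 240 [0.5801 0.122  0.0444]
top 290 240 [ 0.5673 -0.0291  0.0491]
top 213 240 [0.5831 0.1644 0.0474]
top 310 240 [ 0.5698 -0.0816  0.0049]
top 250 257 [0.5366 0.0764 0.0157]
top 200 200 [0.6788 0.1857 0.0891]
top 388 270 [ 0.4744 -0.2708  0.0261]
top 390 230 [ 0.5803 -0.2945 -0.0007]
top 246 148 [0.7418 0.0521 0.2652]
top 298 148 [ 0.7353 -0.0601  0.2585]
top 250 180 [0.7188 0.0588 0.094 ]
sc 297 240 [0.6494 0.0876 0.0735]
sc 310 245 [0.6103 0.095  0.0457]
sc 285 184 [ 0.4864 -0.2633  0.0192]
sc 260 180 [ 0.5331 -0.3632 -0.0033]
```

View pics/t0c.png

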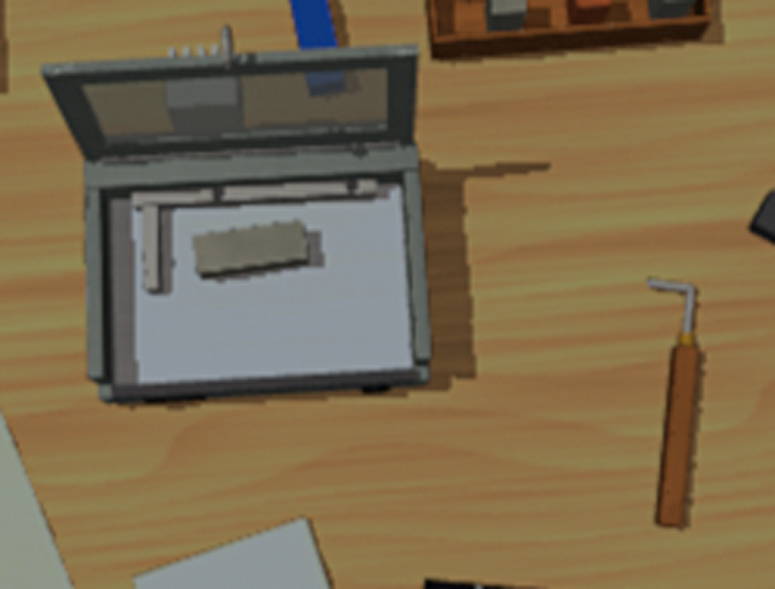

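View pics/s0c.png

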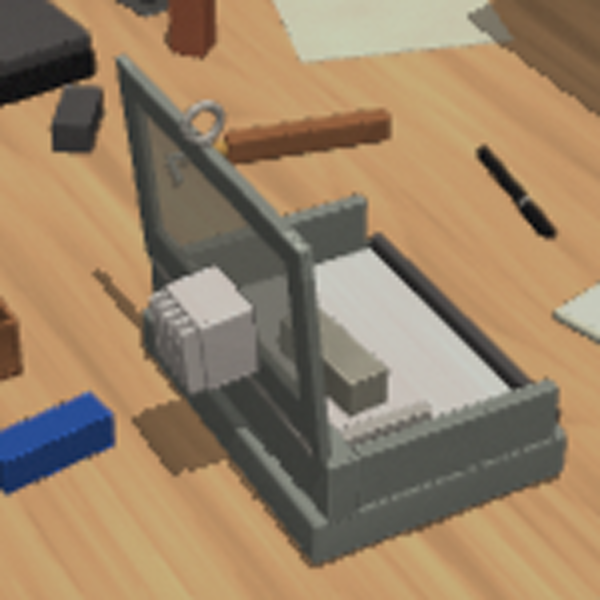

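```bash
python3 - <<'E'
from h import *
for n in('top','scene'):
    c=dict(np.load(n+'0.npz')); W=pts(c)
    for lo,hi in((.082,.098),(.06,.0715),(.0715,.08),(.04,.05)):
        m=(W[...,2]>lo)&(W[...,2]<hi)&(W[...,0]>.5)&(W[...,0]<.8)&(W[...,1]>-.12)&(W[...,1]<.24)
        if m.sum()<20: continue
        P=W[m]; r=cv2.minAreaRect((P[:,:2]*1000).astype(np.float32))
        print(n,lo,hi,m.sum(),'rect',r,P[:,2].mean())
    img=np.zeros(W.shape[:2],np.uint8)
    m=(W[...,2]>.082)&(W[...,2]<.098)&(W[...,0]>.5)&(W[...,0]<.8)
    cc=c['color'].copy(); cc[m]=[255,0,0]
    m=(W[...,2]>.068)&(W[...,2]<.082)&(W[...,0]>.5)&(W[...,0]<.8); cc[m]=[0,255,0]
    m=(W[...,2]>.06)&(W[...,2]<.068)&(W[...,0]>.5)&(W[...,0]<.8); cc[m]=[255,255,0]
    m=(W[...,2]>.04)&(W[...,2]<.05)&(W[...,0]>.5)&(W[...,0]<.8); cc[m]=[0,0,255]
    a=cc[130:280,170:330,::-1] if n=='top' else cc[150:300,210:360,::-1]
    cv2.imwrite('pics/m_%s.png'%n,cv2.resize(a,None,fx=4,fy=4,interpolation=cv2.INTER_NEAREST))
E
```

```text
top 0.082 0.098 1662 rect ((637.2637329101562, 59.174278259277344), (270.5467834472656, 178.12435913085938), 88.72791290283203) 0.08994211261389384
top 0.06 0.0715 732 rect ((620.1187133789062, 58.51957702636719), (263.6836853027344, 167.828369140625), 88.96187591552734) 0.06624942019631654
top 0.0715 0.08 565 rect ((626.468505859375, 62.737548828125), (257.6861572265625, 155.98056030273438), 88.78701782226562) 0.07525457610635888
top 0.04 0.05 4616 rect ((617.6427001953125, 58.93122863769531), (266.8847961425781, 170.4613800048828), 88.57917785644531) 0.04569256184101818
scene 0.082 0.098 469 rect ((640.5674438476562, 61.28765106201172), (275.5821838378906, 184.9872283935547), 88.91585540771484) 0.08871275856951487
scene 0.06 0.0715 497 rect ((633.7744140625, 62.665016174316406), (273.081298828125, 187.59239196777344), 88.20948028564453) 0.06573235164974962
scene 0.0715 0.08 388 rect ((636.2705688476562, 64.23369598388672), (268.2186584472656, 181.54869079589844), 88.53469848632812) 0.07542281013232595
scene 0.04 0.05 1483 rect ((637.6088256835938, 63.572715759277344), (269.3921203613281, 201.0464630126953), 88.62223815917969) 0.04525584005347779
```

View pics/m_top.png

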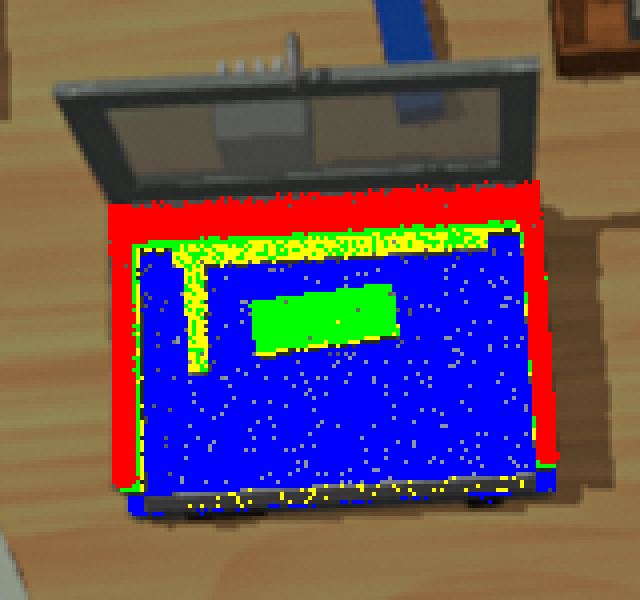

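View pics/m_scene.png

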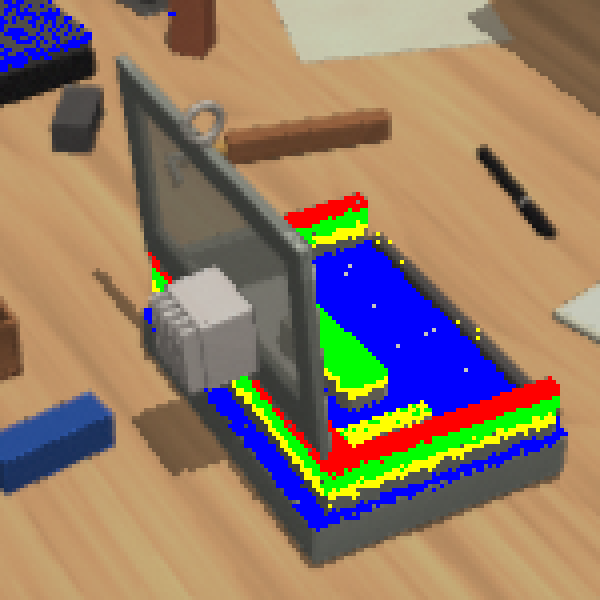

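```bash
cat >> h.py <<'E'
def fitline(P):
    vx,vy,x,y=cv2.fitLine((np.array(P)[:,:2]*1000).astype(np.float32),cv2.DIST_HUBER,0,.01,.01).ravel()
    return np.array([vx,vy]),np.array([x,y])
E
python3 - <<'E'
from h import *
c=dict(np.load('top0.npz')); W=pts(c); Z=W[...,2]
def edges(mask,vr,ur,z,side):
    out=[]
    if side in 'LR':
        for v in range(*vr):
            u=np.where(mask[v,ur[0]:ur[1]])[0]+ur[0]
            if len(u)<2: continue
            out.append(ray(c,(u.min()-.5) if side=='L' else u.max()+.5,v,z))
    else:
        for u in range(*ur):
            v=np.where(mask[vr[0]:vr[1],u])[0]+vr[0]
            if len(v)<2: continue
            out.append(ray(c,u,(v.min()-.5) if side=='T' else v.max()+.5,z))
    return out
def rep(n,P):
    d,p=fitline(P); 
    if n[0]=='x': # line along x
        d=d*np.sign(d[0]); print(n,'yaw %.2f'%np.degrees(np.arctan2(d[1],d[0])),'at',p.round(1),len(P))
    else:
        d=d*np.sign(d[1]); print(n,'yaw %.2f'%np.degrees(np.arctan2(-d[0],d[1])),'at',p.round(1),len(P))
m=(Z>.08)&(Z<.1)
rep('x left wall outer',edges(m,(186,245),(190,204),.09,'L'))
rep('x right wall outer',edges(m,(180,243),(300,312),.09,'R'))
rep('x left wall inner',edges(m,(195,245),(190,206),.09,'R'))
rep('x right wall inner',edges(m,(190,243),(298,312),.09,'L'))
m=(Z>.085)&(Z<.1)
rep('y rearwall inner',edges(m,(175,200),(206,298),.09,'B'))
m=(Z>.058)&(Z<.073)
rep('y fence front',edges(m,(184,200),(226,290),.067,'B'))
rep('x stop inner',edges(m,(198,221),(214,226),.067,'R'))
m=(Z>.070)&(Z<.082)
mm=m.astype(np.uint8); mm[:, :225]=0;mm[:,280:]=0;mm[:198]=0
cnt=max(cv2.findContours(mm,cv2.RETR_EXTERNAL,cv2.CHAIN_APPROX_NONE)[0],key=cv2.contourArea)
P=np.array([ray(c,u,v,.075)[:2]*1000 for u,v in cnt[:,0]],np.float32)
print('blank',cv2.minAreaRect(P))
print('blank hei',np.nanmedian(Z[203:215,238:262]), 'bed',np.nanmedian(Z[225:243,225:290]))
# pole
hsv=cv2.cvtColor(c['color'],cv2.COLOR_RGB2HSV)
reg=np.zeros_like(mm); reg[215:305,375:400]=1
m=reg.astype(bool)&(Z>.015)
cnt=np.argwhere(m); P=np.array([ray(c,u,v,.026)[:2]*1000 for v,u in cnt],np.float32)
print('handle',cv2.minAreaRect(P),np.nanmedian(Z[250:290,386:391]))
E
```

```text
x left wall outer yaw -2.25 at [630.7 193.6] 59
x right wall outer yaw -1.34 at [628.5 -75.8] 63
x left wall inner yaw -2.40 at [611.2 179.7] 50
x right wall inner yaw -1.23 at [619.  -62.4] 53
y rearwall inner yaw -1.18 at [701.4  56.4] 92
y fence front yaw -1.01 at [689.3  61.5] 64
x stop inner yaw -2.00 at [657.1 136.8] 23
blank ((649.060546875, 63.363433837890625), (33.87482833862305, 89.855712890625), 3.2424769401550293)
blank hei 0.07450861665224469 bed 0.04597154628090449
handle ((502.4512939453125, -275.0016784667969), (37.12066650390625, 201.51759338378906), 84.63406372070312) 0.025830361255423796
```

```bash
cat >> h.py <<'E'
M_yaw=np.radians(-1.5); M_o=np.array([.6395,.0595])
def m2w(x,y,z):  # mm -> world m
    c,s=np.cos(M_yaw),np.sin(M_yaw)
    return np.array([M_o[0]+(c*x-s*y)/1000,M_o[1]+(s*x+c*y)/1000,z/1000])
def w2m(p):
    c,s=np.cos(M_yaw),np.sin(M_yaw); d=(np.array(p)[:2]-M_o)*1000
    return np.array([c*d[0]+s*d[1],-s*d[0]+c*d[1],p[2]*1000])
def tool():
    o=ctrl.get_obs(); return np.array(o['ee_pos']),R.from_euler('xyz',o['eef_rot']).as_matrix(),o
def shift(target,roll_to=None):
    p,T,o=tool()
    d=T.T@(np.array(target)-p)*1000
    r=None
    if roll_to is not None:  # desired world yaw of tool z axis (mod 180)
        a=np.degrees(np.arctan2(T[1,2],T[0,2])); 
        r=-((roll_to-a+90)%180-90) # tool x down: +roll about x = -yaw
    print('pos',p.round(4),'machine',w2m(p).round(1),'f',np.round(o['force'],2),'t',round(o['time_s'],2),'g',round(o['grip_width'],4))
    print('shift xyz mm',d.round(1),'roll',r)
E
python3 - <<'E'
from h import *
p,T,o=tool(); print(T.round(3))
print(m2w(-40,0,0), m2w(50,80,45))
# push start: in front of the blank centre; blank at machine (9.4,4.7)
shift(m2w(-45,4,170),88.5)
# eye detection, scene & top
s=dict(np.load('scene0.npz'));S=pts(s)
for u,v in [(256,176),(260,174),(264,178),(262,186),(256,184),(258,186)]: print(u,v,s['color'][v,u],S[v,u].round(3))
E
```

```text
[[-0.     0.93   0.368]
 [ 0.001  0.368 -0.93 ]
 [-1.     0.    -0.001]]
[0.59951371 0.06054708 0.        ] [0.69157702 0.13816374 0.045     ]
pos [ 0.2023 -0.5112  0.205 ] machine [-422.1 -582.   205. ] f [-0.34 -0.48  0.17] t 0.1 g 0.0937
shift xyz mm [  35.4  576.7 -391.1] roll 23.08840748171201
256 176 [195 155 109] [ 0.532 -0.396 -0.004]
260 174 [189 145 101] [ 0.516 -0.396  0.   ]
264 178 [94 91 85] [0.733 0.058 0.282]
262 186 [115 109  98] [0.74  0.06  0.262]
256 184 [92 88 83] [0.756 0.058 0.271]
258 186 [63 63 60] [0.745 0.047 0.256]
```

>>> servo_tool(motion=[0,20,-14,1,0,60,-40,3,0,110,-75,5,0,160,-110,7,0,210,-143,9,0,260,-177,11,0,310,-210,13,0,360,-244,15,0,410,-278,17,0,460,-312,19,0,510,-346,21,0,550,-373,23,0,577,-391,23,0,577,-391,23], gripper=0, force=20)

```text
time_s: 1.85
ee_pos: [0.5953, 0.0661, 0.2045]
eef_rot: [-1.567, 1.569, 3.123]
force: [-0.3, 0.0, -0.8]
grip_width: 0.0005
```

```bash
python3 - <<'E'
from h import *
shift(m2w(-40,4,53),88.5)
snap('scene','s1.png');snap('top','t1.png')
E
```

```text
pos [0.5953 0.0661 0.2045] machine [-44.3   5.4 204.5] f [-0.32  0.03 -0.84] t 1.85 g 0.0005
shift xyz mm [151.5   4.5   1.4] roll 0.22240940875849446
```

View pics/s1.png

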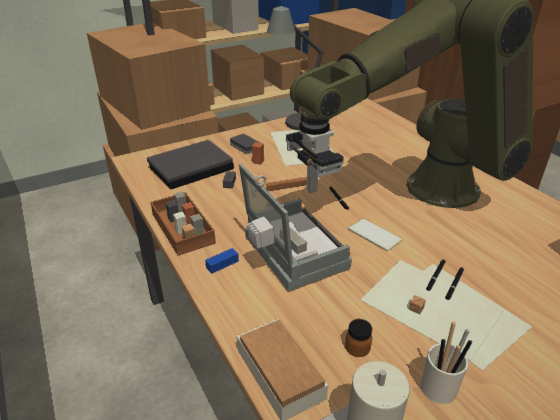

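View pics/t1.png

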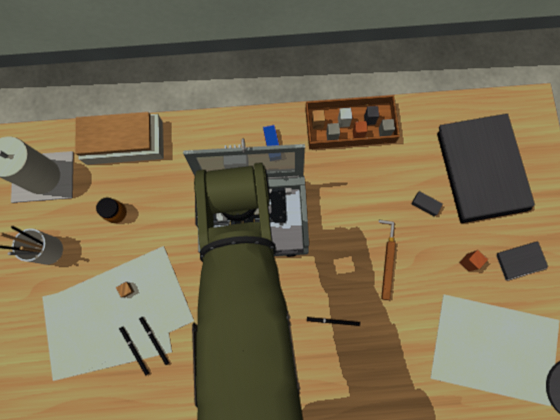

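```bash
python3 - <<'E'
from h import *
for n in('scene','top'):
    c=snap(n); W=pts(c); 
    d=W-np.array([.5953,.0661,.2045])
    for z0 in np.arange(0,.5,.03):
        m=(d[...,2]>z0)&(d[...,2]<z0+.03)&(np.hypot(d[...,0],d[...,1])<.13)&~((W[...,0]>.7)&(W[...,2]<.3))
        if m.sum()>5: print(n,round(z0,2),m.sum(),'x',(d[m][:,0].min()*1e3).round(),(d[m][:,0].max()*1e3).round(),'y',(d[m][:,1].min()*1e3).round(),(d[m][:,1].max()*1e3).round())
E
```

```text
scene 0.0 76 x -10.0 11.0 y -12.0 14.0
scene 0.03 105 x -12.0 11.0 y -13.0 15.0
scene 0.06 83 x -7.0 12.0 y -16.0 16.0
scene 0.09 413 x -33.0 37.0 y -85.0 83.0
scene 0.12 783 x -35.0 37.0 y -92.0 90.0
scene 0.15 255 x -32.0 34.0 y -20.0 44.0
scene 0.18 410 x -38.0 38.0 y -32.0 43.0
scene 0.21 323 x -38.0 36.0 y -43.0 57.0
scene 0.24 675 x -122.0 43.0 y -57.0 63.0
scene 0.27 1233 x -119.0 42.0 y -55.0 65.0
scene 0.3 1284 x -123.0 30.0 y -61.0 60.0
scene 0.33 446 x -130.0 -73.0 y -51.0 41.0
top 0.09 111 x -36.0 -19.0 y -81.0 53.0
top 0.12 727 x -36.0 32.0 y -92.0 85.0
top 0.18 195 x -37.0 -19.0 y -34.0 38.0
top 0.21 129 x -35.0 -23.0 y -28.0 20.0
top 0.24 73 x -80.0 32.0 y -62.0 36.0
top 0.27 1086 x -118.0 39.0 y -67.0 56.0
top 0.3 3259 x -123.0 31.0 y -67.0 56.0
top 0.33 1717 x -130.0 -73.0 y -56.0 40.0
```

>>> servo_tool(motion=[50,2,1,0,100,4,1,0,140,4,1,0,151,4,1,0,151,4,1,0,151,14,1,0,151,22,1,0,151,28,1,0,151,34,1,0,151,40,1,0,151,44,1,0])

```text
time_s: 3.42
ee_pos: [0.6393, 0.0624, 0.0544]
eef_rot: [-1.596, 1.571, 3.091]
force: [-1.6, 0.2, 2.2]
grip_width: 0.0008
```

```bash
python3 - <<'E'
from h import *
shift(m2w(9,4,53),88.5)
E
```

```text
pos [0.6393 0.0624 0.0544] machine [-0.3  2.9 54.4] f [-1.63  0.23  2.22] t 3.42 g 0.0008
shift xyz mm [ 1.4  9.3 -1.1] roll 0.0887835476919463
```

>>> servo_tool(motion=[0,2,0,0,0,4,0,0,0,6,0,0])

```text
time_s: 3.8
ee_pos: [0.645, 0.0622, 0.0544]
eef_rot: [-1.154, 1.571, -2.75]
force: [-1.7, -0.4, 0.2]
grip_width: 0.0003
```

>>> servo_tool(motion=[0,1,0,0,0,2,0,0])

```text
time_s: 4.05
ee_pos: [0.647, 0.0622, 0.0544]
eef_rot: [-1.365, 1.571, -2.961]
force: [-0.7, 1.4, -1.0]
grip_width: -0.0002
```

>>> servo_tool(motion=[0,1,0,0])

```text
time_s: 4.18
ee_pos: [0.648, 0.0621, 0.0544]
eef_rot: [1.81, 1.571, 0.215]
force: [-0.5, 0.2, -0.7]
grip_width: 0.0004
```

>>> servo_tool(motion=[0,1,0,0])

```text
time_s: 4.3
ee_pos: [0.649, 0.0621, 0.0544]
eef_rot: [-1.061, 1.571, -2.657]
force: [-0.9, -0.1, -0.1]
grip_width: 0.0006
```

>>> servo_tool(motion=[0,1,0,0])

```text
time_s: 4.42
ee_pos: [0.6494, 0.0621, 0.0544]
eef_rot: [-1.489, 1.569, -3.085]
force: [-11.0, 0.0, 5.2]
grip_width: 0.0002
```

>>> servo_tool(motion=[0,1,0,0])

```text
time_s: 4.55
ee_pos: [0.6494, 0.0621, 0.0544]
eef_rot: [-1.507, 1.566, -3.102]
force: [-19.9, -0.6, 12.0]
grip_width: 0.0004
```

```bash
python3 - <<'E'
from h import *
c=snap('scene'); a=c['color'][150:300,210:360,::-1]; cv2.imwrite('pics/s2.png',cv2.resize(a,None,fx=4,fy=4,interpolation=cv2.INTER_CUBIC))
E
```

```text
(no output)
```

View pics/s2.png

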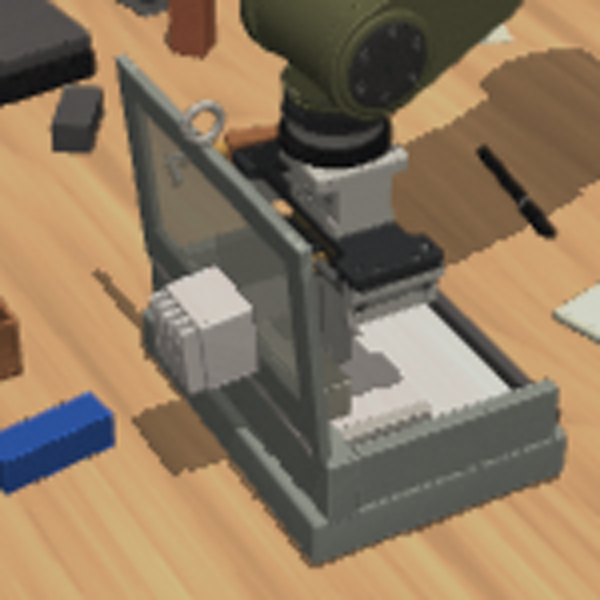

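>>> servo_tool(motion=[0,-10,0,0,0,-25,5,0,0,-25,35,0,0,-25,65,0,0,-20,75,0,0,0,75,0,0,14,75,0,0,14,73,0,0,14,68,0])

```text
time_s: 5.72
ee_pos: [0.6629, -0.0057, 0.0543]
eef_rot: [-1.77, 1.57, 2.917]
force: [-0.7, 0.3, 0.0]
grip_width: 0.0008
```

```bash
python3 - <<'E'
from h import *
shift(m2w(26,-22.5,54),88.5)
E
```

```text
pos [ 0.6629 -0.0057  0.0543] machine [ 25.1 -64.5  54.3] f [-0.67  0.27  0.02] t 5.72 g 0.0008
shift xyz mm [  0.3   0.9 -42. ] roll 0.09553387007787251
```

>>> servo_tool(motion=[0,1,-6,0,0,1,-10,0,0,1,-14,0,0,1,-18,0,0,1,-22,0,0,1,-26,0,0,1,-30,0,0,1,-34,0,0,1,-37,0])

```text
time_s: 6.85
ee_pos: [0.6652, 0.031, 0.0545]
eef_rot: [1.477, 1.571, -0.118]
force: [-1.2, -2.8, 2.2]
grip_width: 0.0006
```

>>> servo_tool(motion=[0,0,-1,0,0,0,-2,0])

```text
time_s: 7.1
ee_pos: [0.6653, 0.0327, 0.0544]
eef_rot: [-0.287, 1.571, -1.882]
force: [-1.3, -2.7, 1.6]
grip_width: 0.0004
```

>>> servo_tool(motion=[0,0,-1,0])

```text
time_s: 7.22
ee_pos: [0.6653, 0.0337, 0.0545]
eef_rot: [1.447, 1.571, -0.149]
force: [-1.4, -3.2, 1.5]
grip_width: 0.0006
```

>>> servo_tool(motion=[0,0,-1,0])

```text
time_s: 7.35
ee_pos: [0.6653, 0.0347, 0.0545]
eef_rot: [1.964, 1.571, 0.368]
force: [-1.4, -3.3, 2.9]
grip_width: 0.0006
```

>>> servo_tool(motion=[0,0,-1,0])

```text
time_s: 7.48
ee_pos: [0.6653, 0.0358, 0.0544]
eef_rot: [-1.234, 1.571, -2.829]
force: [-1.4, -3.5, 1.6]
grip_width: 0.0002
```

>>> servo_tool(motion=[0,0,-1,0])

```text
time_s: 7.6
ee_pos: [0.6654, 0.0367, 0.0544]
eef_rot: [-0.098, 1.571, -1.693]
force: [-1.7, -10.2, 3.1]
grip_width: 0.0001
```

>>> servo_tool(motion=[0,0,-1,0])

```text
time_s: 7.72
ee_pos: [0.6654, 0.0367, 0.0545]
eef_rot: [-0.056, 1.569, -1.651]
force: [-1.8, -12.7, 3.2]
grip_width: 0.0007
```

>>> servo_tool(motion=[0,0,8,0,0,-12,12,0,0,-35,5,0,0,-40,-20,0,0,-40,-45,0,0,-36,-56,0,0,-26,-56,0,0,-20,-56,0,0,-19,-56,0])

```text
time_s: 8.85
ee_pos: [0.6482, 0.0933, 0.0541]
eef_rot: [-1.448, 1.571, -3.044]
force: [0.2, -0.6, -0.2]
grip_width: 0.0006
```

```bash
python3 - <<'E'
from h import *
shift(m2w(10,35,54),88.5)
E
```

```text
pos [0.6482 0.0933 0.0541] machine [ 7.8 34.1 54.1] f [ 0.18 -0.62 -0.23] t 8.85 g 0.0006
shift xyz mm [ 0.1  2.2 -0.9] roll 0.03393407814303373
```

>>> servo_tool(motion=[0,1,0,0,0,2,0,0])

```text
time_s: 9.1
ee_pos: [0.6498, 0.0939, 0.0545]
eef_rot: [-2.499, 1.571, 2.189]
force: [0.4, 0.4, 0.4]
grip_width: 0.0003
```

>>> servo_tool(motion=[0,1,0,0])

```text
time_s: 9.22
ee_pos: [0.65, 0.094, 0.0545]
eef_rot: [-1.43, 1.569, -3.025]
force: [-11.3, -1.7, 6.5]
grip_width: 0.0006
```

>>> servo_tool(motion=[0,1,0,0])

```text
time_s: 9.35
ee_pos: [0.6501, 0.094, 0.0545]
eef_rot: [-1.452, 1.566, -3.047]
force: [-19.8, -1.7, 12.0]
grip_width: 0.0006
```

>>> servo_tool(motion=[0,-10,0,0,0,-30,0,0,-20,-40,0,0,-60,-50,5,0,-110,-60,30,0,-140,-80,80,0,-140,-100,140,0,-140,-120,200,0,-140,-140,260,0,-140,-140,320,0,-140,-140,350,0,-140,-140,360,0,-140,-140,360,0], gripper=1)

```text
time_s: 10.98
ee_pos: [0.503, -0.2619, 0.1943]
eef_rot: [-3.117, 1.571, 1.57]
force: [-0.2, -0.1, 0.4]
grip_width: 0.0939
```

```bash
python3 - <<'E'
from h import *
shift([.5,-.27,.1])
for n in('scene','top'):
    c=snap(n,n+'3.png'); np.savez(n+'3.npz',**c)
    W=pts(c)
    a=c['color'][150:300,210:360,::-1] if n=='scene' else c['color'][130:280,180:330,::-1]
    cv2.imwrite('pics/%s3c.png'%n,cv2.resize(a,None,fx=4,fy=4,interpolation=cv2.INTER_CUBIC))
E
```

```text
pos [ 0.503  -0.2619  0.1943] machine [-128.1 -324.8  194.3] f [-0.2  -0.08  0.39] t 10.97 g 0.0939
shift xyz mm [94.3 -2.7  8.2] roll None
```

View pics/top3c.png

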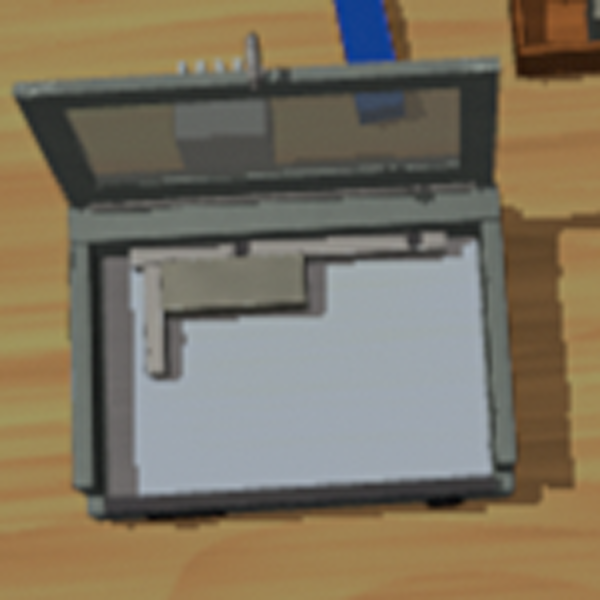

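View pics/scene3c.png

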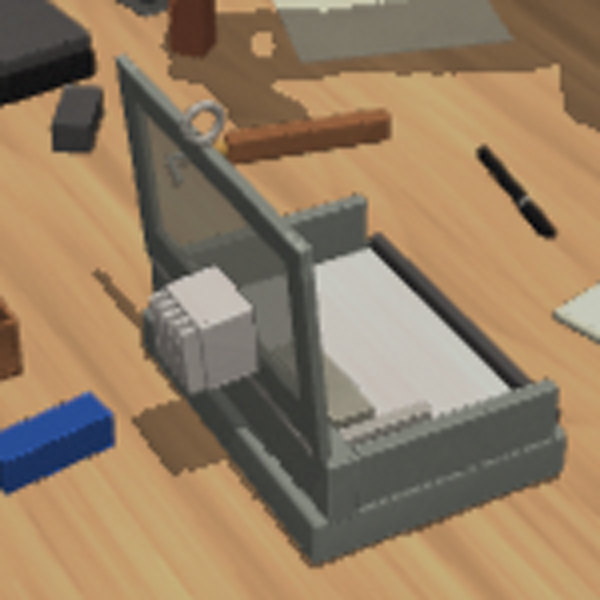

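View pics/top3.png

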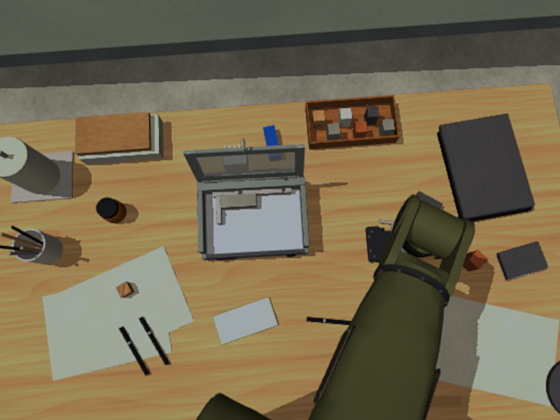

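```bash
python3 - <<'E'
from h import *
for n,reg in(('top',(215,305,372,402)),('scene',(170,200,250,312))):
    c=dict(np.load(n+'0.npz')); W=pts(c); Z=W[...,2]
    hsv=cv2.cvtColor(c['color'],cv2.COLOR_RGB2HSV)
    m=np.zeros(Z.shape,bool); a,b,d,e=reg; m[a:b,d:e]=True
    if n=='top': 
        br=m&(hsv[...,1]>150)&(hsv[...,0]<14)
        print(np.bincount(hsv[a:b,d:e,0][br[a:b,d:e]])[:20])
        br=cv2.morphologyEx(br.astype(np.uint8),cv2.MORPH_OPEN,np.ones((3,3)))
        vis=c['color'][a:b,d:e].copy(); vis[br[a:b,d:e]>0]=[0,255,0]
        st=m&(hsv[...,1]<70)
        vis[st[a:b,d:e]]=[255,0,255]
        cv2.imwrite('pics/pole.png',cv2.resize(np.hstack([c['color'][a:b,d:e],vis])[:,:,::-1],None,fx=6,fy=6,interpolation=cv2.INTER_NEAREST))
        P=np.array([ray(c,u,v,.026)[:2]*1000 for v,u in np.argwhere(br>0)],np.float32)
        print('handle',cv2.minAreaRect(P),fitline(P/1000),P[:,0].min(),P[:,0].max())
        Q=np.array([ray(c,u,v,.014)[:2]*1000 for v,u in np.argwhere(st)],np.float32); print('steel');print(Q.round(0)[:60].tolist())
    else:
        mm=m&(Z>.012)&(Z<.032); P=W[mm]*1000
        print('scene handle',cv2.minAreaRect(P[:,:2].astype(np.float32)),np.percentile(P[:,2],[5,50,95,99]))
E
```

```text
[  0   0   0   0   0   0   0   0   0   0   0   1  58 403]
handle ((474.2802734375, -271.435302734375), (20.45069122314453, 146.9696044921875), 77.06795501708984) (array([ 0.97445613, -0.22457796], dtype=float32), array([ 473.27878, -270.91968], dtype=float32)) 402.33414 545.5018
steel
[[607.0, -266.0], [606.0, -268.0], [606.0, -271.0], [606.0, -274.0], [606.0, -276.0], [604.0, -265.0], [604.0, -268.0], [604.0, -271.0], [603.0, -273.0], [603.0, -276.0], [603.0, -279.0], [603.0, -281.0], [603.0, -284.0], [602.0, -286.0], [602.0, -289.0], [602.0, -292.0], [602.0, -294.0], [601.0, -265.0], [601.0, -268.0], [601.0, -270.0], [601.0, -273.0], [601.0, -276.0], [600.0, -278.0], [600.0, -281.0], [600.0, -283.0], [600.0, -286.0], [599.0, -289.0], [599.0, -291.0], [599.0, -294.0], [599.0, -296.0], [599.0, -299.0], [598.0, -302.0], [597.0, -281.0], [597.0, -283.0], [597.0, -286.0], [597.0, -288.0], [597.0, -291.0], [596.0, -294.0], [596.0, -296.0], [596.0, -299.0], [596.0, -301.0], [594.0, -296.0], [593.0, -298.0], [593.0, -301.0], [591.0, -295.0], [591.0, -298.0], [591.0, -301.0], [588.0, -295.0], [588.0, -298.0], [588.0, -300.0], [586.0, -295.0], [585.0, -297.0], [585.0, -300.0], [583.0, -295.0], [583.0, -297.0], [583.0, -300.0], [580.0, -294.0], [580.0, -297.0], [580.0, -299.0], [578.0, -294.0]]
scene handle ((479.6895446777344, -269.58453369140625), (29.190963745117188, 156.65065002441406), 76.45125579833984) [13.39486781 22.69102664 28.10627188 29.19045922]
```

View pics/pole.png

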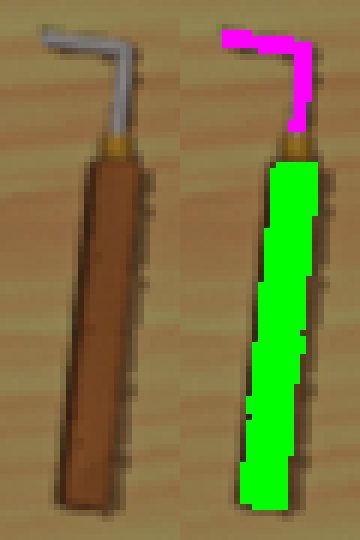

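```bash
python3 - <<'E'
from h import *
shift([.5225,-.2805,.06],77)
E
```

```text
pos [ 0.5032 -0.2611  0.1945] machine [-127.9 -324.1  194.5] f [ 0.6  -0.35  0.24] t 11.07 g 0.0941
shift xyz mm [134.5  19.8  18.9] roll 11.658723851872935
```

>>> servo_tool(motion=[20,5,5,4,60,15,14,8,100,20,19,12,130,20,19,12,130,20,19,12], gripper=1)

```text
time_s: 11.7
ee_pos: [0.5219, -0.2802, 0.0628]
eef_rot: [-1.905, 1.567, 2.575]
force: [0.6, -0.0, 0.7]
grip_width: 0.094
```

```bash
python3 - <<'E'
from h import *
shift([.5225,-.2805,.005],77)
c=snap('scene'); a=c['color'][110:220,230:380,::-1]; cv2.imwrite('pics/s4.png',cv2.resize(a,None,fx=5,fy=5,interpolation=cv2.INTER_CUBIC))
E
```

```text
pos [ 0.5219 -0.2802  0.0628] machine [-108.7 -342.6   62.8] f [ 0.62 -0.02  0.72] t 11.7 g 0.094
shift xyz mm [57.8  0.9  0.2] roll -0.3267280417018128
```

View pics/s4.png

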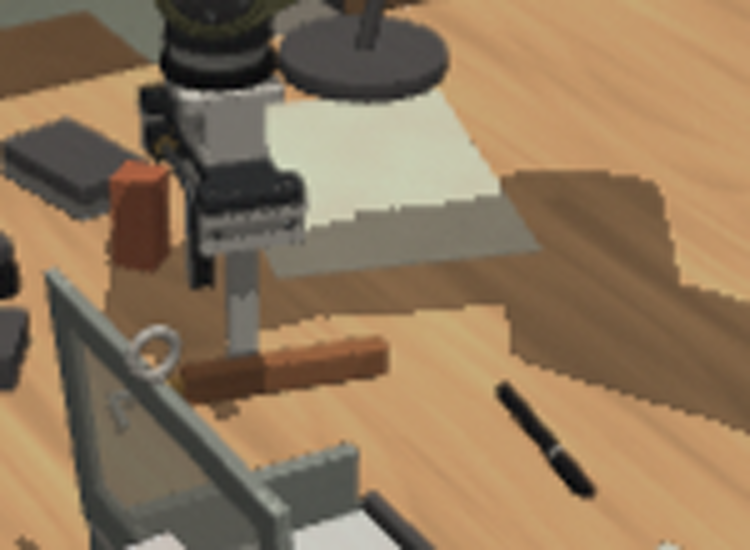

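>>> servo_tool(motion=[25,0,0,0,45,1,0,0,55,1,0,0,57,1,0,0,57,1,0,0])

```text
time_s: 12.38
ee_pos: [0.5237, -0.2823, 0.008]
eef_rot: [1.274, 1.57, -0.531]
force: [-0.8, 1.1, 0.4]
grip_width: 0.094
```

>>> servo_tool(motion=[0,0,0,0,0,0,0,0,0,0,0,0,0,0,0,0,0,0,0,0,0,0,0,0], gripper=0, force=50)

```text
time_s: 13.12
ee_pos: [0.5234, -0.2821, 0.0074]
eef_rot: [-1.787, 1.571, 2.691]
force: [0.2, -0.3, -0.7]
grip_width: 0.0377
```

>>> servo_tool(motion=[0,0,0,0,0,0,0,0,0,0,0,0,0,0,0,0])

```text
time_s: 13.62
ee_pos: [0.5234, -0.2821, 0.0074]
eef_rot: [-2.825, 1.571, 1.653]
force: [0.3, -0.1, -0.7]
grip_width: 0.02
```

>>> servo_tool(motion=[-10,0,0,0,-40,0,0,0,-80,0,0,0,-120,0,0,0,-150,0,0,0,-150,0,0,0])

```text
time_s: 14.38
ee_pos: [0.5242, -0.2825, 0.16]
eef_rot: [1.265, 1.566, -0.54]
force: [-0.2, 0.1, -1.5]
grip_width: 0.0197
```

```bash
python3 - <<'E'
from h import *
shift([.5,-.3,.2],77)
for n in('scene','top'):
    c=snap(n,n+'5.png'); np.savez(n+'5.npz',**c)
c=dict(np.load('scene3.npz')); 
a=c['color'][168:192,248:276,::-1]; cv2.imwrite('pics/eye.png',cv2.resize(a,None,fx=20,fy=20,interpolation=cv2.INTER_NEAREST))
t=dict(np.load('top3.npz')); a=t['color'][134:160,228:262,::-1]; cv2.imwrite('pics/eyet.png',cv2.resize(a,None,fx=20,fy=20,interpolation=cv2.INTER_NEAREST))
E
```

```text
pos [ 0.5242 -0.2825  0.16  ] machine [-106.3 -344.9  160. ] f [-0.18  0.11 -1.53] t 14.38 g 0.0197
shift xyz mm [-40.  -19.3  22.7] roll -0.41035756818621394
```

View pics/eye.png

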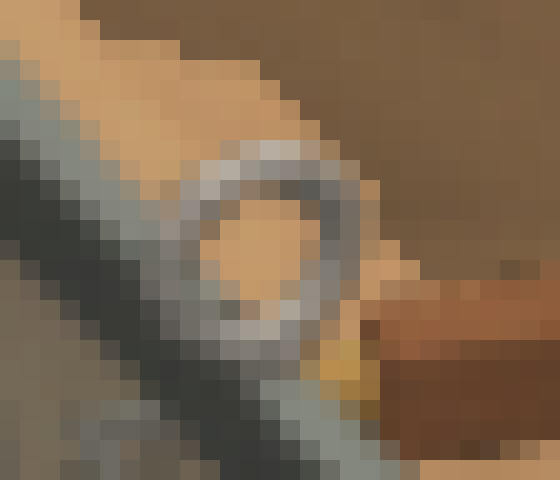

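View pics/eyet.png

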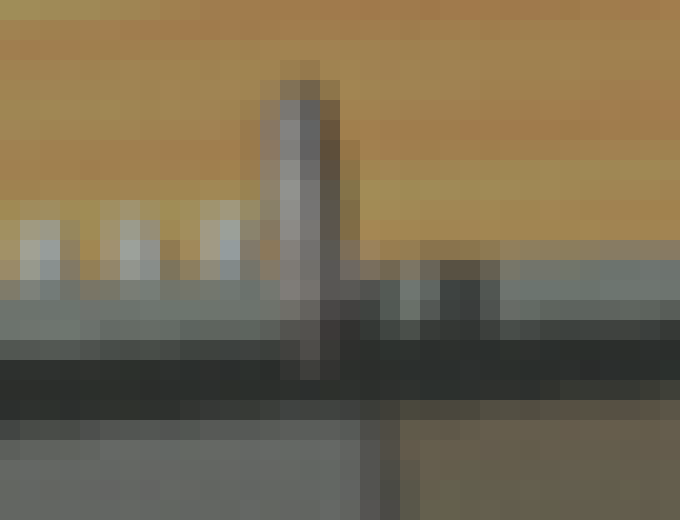

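View pics/scene5.png

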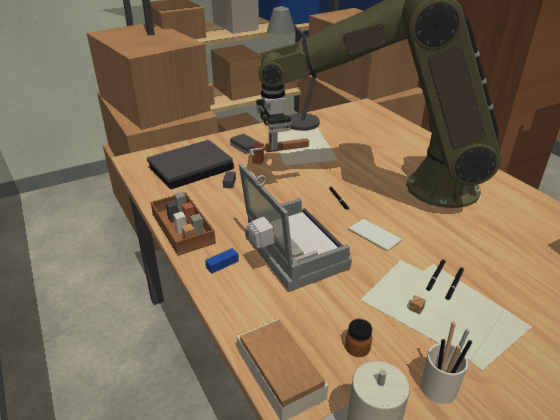

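View pics/top5.png

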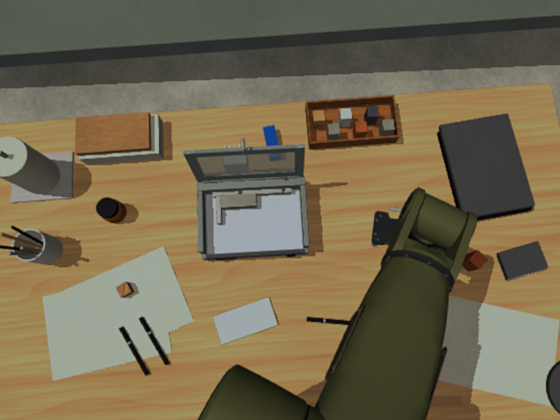

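```bash
cat >> h.py <<'E'
M_o=np.array([.6395,.0598])
def cam(c):
    Rm=cv2.Rodrigues(np.array(c['rvec'],float))[0]; return Rm,-Rm.T@np.array(c['tvec']).reshape(3)
def rayd(c,u,v):
    Rm,o=cam(c); return o,Rm.T@np.array([(u-c['cx'])/c['fx'],(v-c['cy'])/c['fy'],1])
def rayy(c,u,v,ym=0): # intersect with machine plane y=ym
    o,d=rayd(c,u,v); n=np.array([-np.sin(M_yaw),np.cos(M_yaw),0]); p=m2w(0,ym,0)
    return o+d*(n@(p-o))/(n@d)
E
python3 - <<'E'
from h import *
s=dict(np.load('scene3.npz'));t=dict(np.load('top3.npz'))
for u,v in((260.9,180.3),(260.5,180.5),(261.4,180)):
    e=w2m(rayy(s,u,v)); r=np.hypot(e[0]-85,e[2]-95); print('eye machine',e.round(1),'r',r.round(1),'ang',np.arctan2(e[2]-95,85-e[0]).round(3))
# angle from hood free edge
for u,v in ((242.8,139),(242.8,145)):
  for z in(.26,.28,.295): print(z,w2m(ray(t,u,v,z)).round(1))
# hood frame free-edge points in top depth
W=pts(t); m=(W[...,2]>.2)&(W[...,2]<.30)&(W[...,0]>.68)&(W[...,0]<.85)&(W[...,1]>-.1)&(W[...,1]<.22)
P=np.array([w2m(p) for p in W[m]]); 
q=P[(abs(P[:,1])>100)]
for a in range(200,270,10):
    k=q[(q[:,2]>a)&(q[:,2]<a+10)]
    if len(k)>3: print(a,len(k),k[:,0].mean().round(1),k[:,2].mean().round(1))
# scene-based frame points left edge
W=pts(s); m=(W[...,2]>.12)&(W[...,2]<.30)&(W[...,0]>.68)&(W[...,0]<.85)&(W[...,1]>-.1)&(W[...,1]<.22)
P=np.array([w2m(p) for p in W[m]])
for a in range(120,280,20):
    k=P[(P[:,2]>a)&(P[:,2]<a+20)&(abs(P[:,1])>105)]
    if len(k)>3: print('s',a,len(k),np.percentile(k[:,0],[10,50,90]).round(1))
# hook in hand
E
```

```text
eye machine [102.1   0.  277.4] r 183.2 ang 1.664
eye machine [103.3  -0.  277.1] r 183.0 ang 1.671
eye machine [100.7  -0.  277.9] r 183.6 ang 1.657
0.26 [125.3   1.6 260. ]
0.28 [117.7  -0.  280. ]
0.295 [112.1  -1.3 295. ]
0.26 [111.6   2.1 260. ]
0.28 [104.3   0.4 280. ]
0.295 [ 98.8  -0.8 295. ]
200 52 94.6 204.8
210 50 95.8 214.5
220 60 96.6 224.6
230 46 97.5 234.8
240 54 98.1 244.9
250 63 100.0 255.4
260 106 102.6 262.6
s 120 61 [87.9 92.  93.7]
s 140 67 [89.9 94.2 96.1]
s 160 64 [91.8 96.5 98.3]
s 180 68 [ 93.7  98.3 100. ]
s 200 71 [ 95.8 100.3 102.3]
s 220 68 [ 98.3 102.4 104. ]
s 240 81 [ 99.1 104.3 106.4]
s 260 40 [ 98.5 101.7 106. ]
```

```bash
python3 - <<'E'
from h import *
t=dict(np.load('top5.npz')); s=dict(np.load('scene5.npz'))
a=t['color'][195:225,380:420,::-1]; b=s['color'][125:165,240:290,::-1]
cv2.imwrite('pics/hk.png',cv2.resize(a,None,fx=15,fy=15,interpolation=cv2.INTER_NEAREST))
cv2.imwrite('pics/hks.png',cv2.resize(b,None,fx=12,fy=12,interpolation=cv2.INTER_NEAREST))
# predicted hook in image
p,T,o=tool()
def proj(c,P): return cv2.projectPoints(np.array([P]),c['rvec'],c['tvec'],np.array([[c['fx'],0,c['cx']],[0,c['fy'],c['cy']],[0,0,1]]),None)[0].ravel()
for L,b in((79.7,0),(79.7,18),(79.7,37)):
    P=p+T@np.array([-5.6,L,-b])/1000; print(P.round(4),proj(t,P).round(1),proj(s,P).round(1))
E
```

```text
[ 0.6006 -0.3003  0.1622] [405.5 209.1] [249.4 150.4]
[ 0.6048 -0.2828  0.1622] [397.8 208. ] [250.7 152.9]
[ 0.6092 -0.2644  0.1622] [389.6 206.8] [252.  155.6]
```

View pics/hk.png

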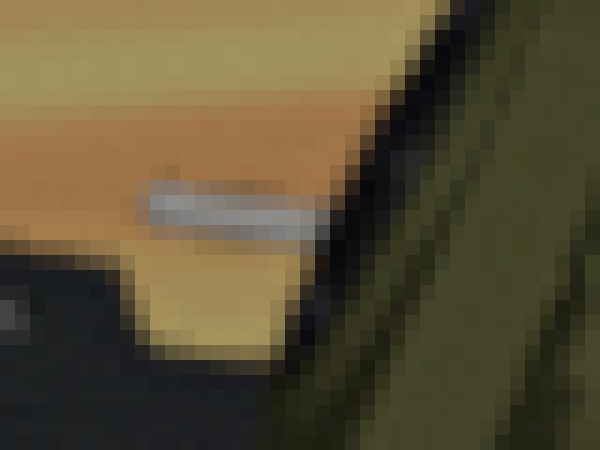

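View pics/hks.png

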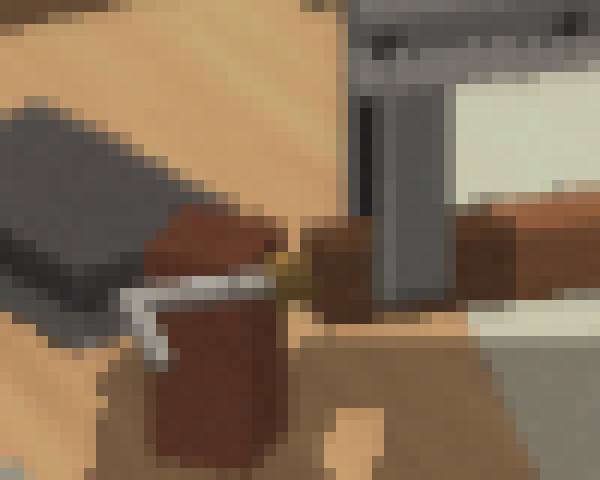

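```bash
python3 - <<'E'
from h import *
shift(m2w(26,-60,275),88.5)
E
```

```text
pos [ 0.5231 -0.2819  0.1566] machine [-107.4 -344.6  156.6] f [ 0.1   0.   -1.79] t 14.47 g 0.0194
shift xyz mm [-118.3   71.7 -306. ] roll -11.910279183351577
```

>>> servo_tool(motion=[-25,0,0,-1,-60,0,-5,-2,-95,5,-20,-4,-115,10,-50,-6,-118,20,-90,-8,-118,30,-130,-10,-118,42,-175,-12,-118,52,-220,-12,-118,62,-262,-12,-118,69,-290,-12,-118,72,-306,-12,-118,72,-306,-12,-118,72,-306,-12])

```text
time_s: 16.1
ee_pos: [0.6642, -0.0022, 0.2752]
eef_rot: [-1.188, 1.57, -2.784]
force: [-0.1, 0.2, -0.2]
grip_width: 0.0199
```

```bash
cat >> h.py <<'E'
def proj(c,P): return cv2.projectPoints(np.array([P]),c['rvec'],c['tvec'],np.array([[c['fx'],0,c['cx']],[0,c['fy'],c['cy']],[0,0,1]]),None)[0].ravel()
E
python3 - <<'E'
from h import *
shift(m2w(26,-52,273),88.5)
p,T,o=tool()
s=snap('scene','s6.png');t=snap('top','t6.png'); np.savez('s6.npz',**s);np.savez('t6.npz',**t)
a=s['color'][150:210,230:290,::-1]; cv2.imwrite('pics/s6c.png',cv2.resize(a,None,fx=10,fy=10,interpolation=cv2.INTER_NEAREST))
a=t['color'][125:175,220:300,::-1]; cv2.imwrite('pics/t6c.png',cv2.resize(a,None,fx=10,fy=10,interpolation=cv2.INTER_NEAREST))
for b in(0,37):
    P=p+T@np.array([-5.6,77,-b])/1000; print(w2m(P).round(1),proj(t,P).round(1),proj(s,P).round(1))
P=m2w(103,0,278.5);print(proj(t,P),proj(s,P))
E
```

```text
pos [ 0.6642 -0.0022  0.2752] machine [ 26.3 -61.3 275.2] f [-0.14  0.24 -0.16] t 16.1 g 0.0199
shift xyz mm [ 2.2 -0.3 -9.3] roll 0.038754459959193355
[103.3 -61.2 280.7] [271.7 143.9] [250.1 168.5]
[103.3 -24.2 280.7] [254.4 144.7] [256.3 174.9]
[243.08071568 145.78745475] [260.58069811 180.00687977]
```

View pics/s6c.png

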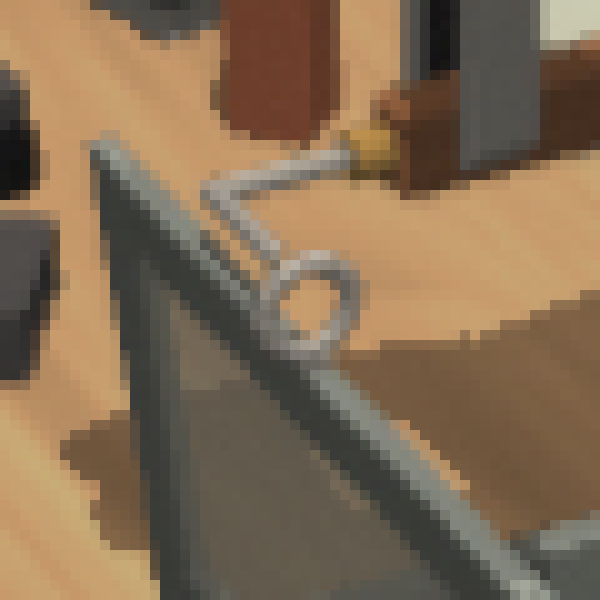

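View pics/t6c.png

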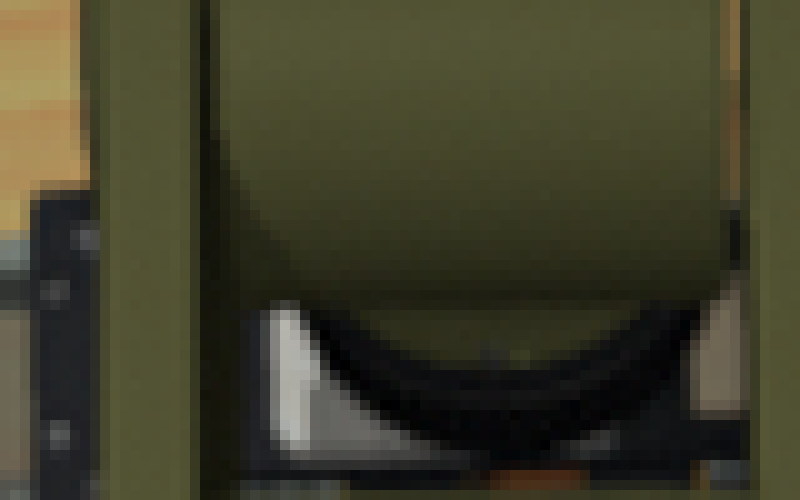

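>>> servo_tool(motion=[2,1,0,0,2,1,-8,0,2,1,-14,0,2,1,-18,0,2,1,-18,0])

```text
time_s: 16.82
ee_pos: [0.6659, 0.0173, 0.2735]
eef_rot: [1.199, 1.571, -0.396]
force: [-0.0, 0.1, -1.5]
grip_width: 0.0193
```

>>> servo_tool(motion=[0,0,-2,0,0,0,-4,0,0,0,-6,0])

```text
time_s: 17.2
ee_pos: [0.666, 0.0229, 0.2734]
eef_rot: [-1.811, 1.571, 2.877]
force: [0.2, 0.3, -2.0]
grip_width: 0.0193
```

>>> servo_tool(motion=[0,0,-2,0,0,0,-4,0])

```text
time_s: 17.45
ee_pos: [0.6661, 0.027, 0.2735]
eef_rot: [2.593, 1.571, 0.997]
force: [-0.4, 0.6, -0.9]
grip_width: 0.0198
```

```bash
python3 - <<'E'
from h import *
shift(m2w(27,-18,273),88.5)
p,T,o=tool()
s=snap('scene'); 
a=s['color'][150:210,230:290,::-1]; cv2.imwrite('pics/s7c.png',cv2.resize(a,None,fx=10,fy=10,interpolation=cv2.INTER_NEAREST))
E
```

```text
pos [0.6661 0.027  0.2735] machine [ 27.5 -32.1 273.5] f [-0.41  0.62 -0.89] t 17.45 g 0.0198
shift xyz mm [  0.5  -0.5 -14.1] roll 0.09178493283627631
```

View pics/s7c.png

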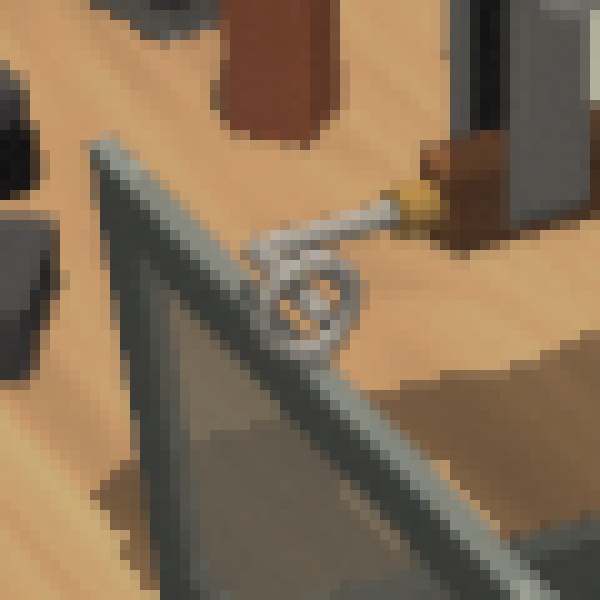

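>>> servo_tool(motion=[0,0,-4,0,0,0,-8,0,0,0,-12,0,0,0,-14,0,0,0,-14,0,0,0,-14,0], force=60)

```text
time_s: 18.25
ee_pos: [0.6665, 0.0407, 0.2735]
eef_rot: [0.981, 1.571, -0.615]
force: [0.4, 0.5, -1.4]
grip_width: 0.0195
```

```bash
python3 - <<'E'
from h import *
shift(m2w(27,-18,273),88.5)
s=snap('scene'); 
a=s['color'][150:210,230:290,::-1]; cv2.imwrite('pics/s8c.png',cv2.resize(a,None,fx=10,fy=10,interpolation=cv2.INTER_NEAREST))
# arc plan: hook offset relative to eye; start eye angle
th0=1.672
for th in np.arange(1.65,-0.06,-.05):
    ex,ez=85-185*np.cos(th),95+185*np.sin(th)
    e0=(85-185*np.cos(th0),95+185*np.sin(th0))
    print(round(th,2),'dx(machine) %.1f dz %.1f'%(ex-e0[0],ez-e0[1]))
E
```

```text
pos [0.6665 0.0407 0.2735] machine [ 27.5 -18.4 273.5] f [ 0.43  0.47 -1.42] t 18.25 g 0.0195
shift xyz mm [ 0.5 -0.5 -0.4] roll 0.08022785377869468
1.65 dx(machine) -4.1 dz 0.4
1.6 dx(machine) -13.3 dz 0.9
1.55 dx(machine) -22.5 dz 0.9
1.5 dx(machine) -31.8 dz 0.5
1.45 dx(machine) -41.0 dz -0.4
1.4 dx(machine) -50.1 dz -1.7
1.35 dx(machine) -59.2 dz -3.5
1.3 dx(machine) -68.2 dz -5.8
1.25 dx(machine) -77.0 dz -8.5
1.2 dx(machine) -85.7 dz -11.6
1.15 dx(machine) -94.3 dz -15.2
1.1 dx(machine) -102.6 dz -19.2
1.05 dx(machine) -110.7 dz -23.6
1.0 dx(machine) -118.6 dz -28.4
0.95 dx(machine) -126.3 dz -33.6
0.9 dx(machine) -133.7 dz -39.1
0.85 dx(machine) -140.8 dz -45.1
0.8 dx(machine) -147.6 dz -51.3
0.75 dx(machine) -154.1 dz -58.0
0.7 dx(machine) -160.2 dz -64.9
0.65 dx(machine) -166.0 dz -72.1
0.6 dx(machine) -171.4 dz -79.6
0.55 dx(machine) -176.4 dz -87.4
0.5 dx(machine) -181.0 dz -95.4
0.45 dx(machine) -185.3 dz -103.6
0.4 dx(machine) -189.1 dz -112.0
0.35 dx(machine) -192.5 dz -120.6
0.3 dx(machine) -195.4 dz -129.4
0.25 dx(machine) -197.9 dz -138.3
0.2 dx(machine) -200.0 dz -147.3
0.15 dx(machine) -201.6 dz -156.4
0.1 dx(machine) -202.8 dz -165.6
0.05 dx(machine) -203.5 dz -174.8
-0.0 dx(machine) -203.7 dz -184.1
-0.05 dx(machine) -203.5 dz -193.3
```

View pics/s8c.png

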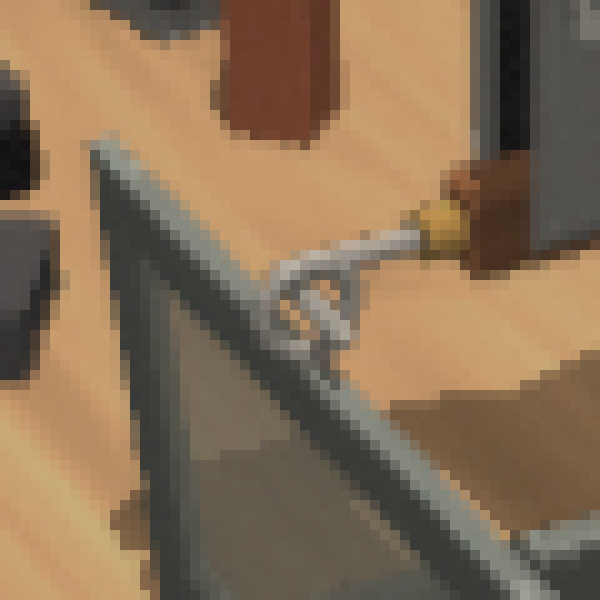

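>>> servo_tool(motion=[0,-2,0,0,0,-5,0,0,-1,-9,0,0,-1,-14,0,0,-1,-22,0,0,0,-32,0,0,0,-41,0,0,2,-50,0,0])

```text
time_s: 19.3
ee_pos: [0.616, 0.0421, 0.2717]
eef_rot: [1.62, 1.57, 0.025]
force: [2.4, -0.2, -0.8]
grip_width: 0.0199
```

```bash
python3 - <<'E'
from h import *
shift(m2w(27,-18,273),88.5)
s=snap('scene'); 
a=s['color'][130:280,210:360,::-1]; cv2.imwrite('pics/s9c.png',cv2.resize(a,None,fx=4,fy=4,interpolation=cv2.INTER_NEAREST))
E
```

```text
pos [0.616  0.0421 0.2717] machine [-23.1 -18.3 271.7] f [ 2.45 -0.25 -0.82] t 19.3 g 0.0199
shift xyz mm [-1.3 50.1 -0.3] roll 0.08769816136714326
```

View pics/s9c.png

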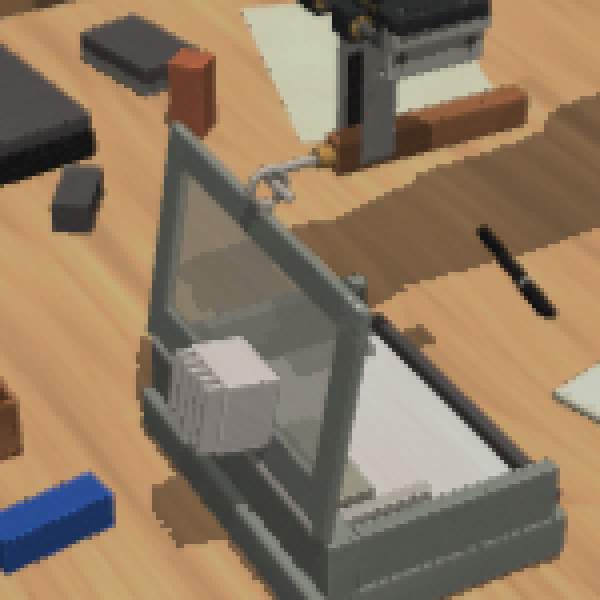

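>>> servo_tool(motion=[2,-9,0,0,4,-18,0,0,7,-27,0,0,10,-36,0,0,13.5,-44,0,0,17.5,-52.5,0,0,22,-60.5,0,0,27,-68.5,0,0])

```text
time_s: 20.35
ee_pos: [0.5475, 0.0438, 0.2442]
eef_rot: [1.701, 1.571, 0.105]
force: [1.8, 0.8, -1.4]
grip_width: 0.0194
```

>>> servo_tool(motion=[5,-7.5,0,0,10.5,-15,0,0,16.5,-22,0,0,22.5,-29,0,0,29,-35.5,0,0,36,-41.5,0,0])

```text
time_s: 21.1
ee_pos: [0.5061, 0.0448, 0.2081]
eef_rot: [1.486, 1.571, -0.11]
force: [1.6, -0.2, -1.0]
grip_width: 0.0196
```

```bash
python3 - <<'E'
from h import *
shift(m2w(27-160.2,-18,273.5-64.9),88.5)
s=snap('scene'); 
a=s['color'][130:280,210:360,::-1]; cv2.imwrite('pics/s10c.png',cv2.resize(a,None,fx=4,fy=4,interpolation=cv2.INTER_NEAREST))
E
```

```text
pos [0.5061 0.0448 0.2081] machine [-132.9  -18.5  208.1] f [ 1.57 -0.23 -0.97] t 21.1 g 0.0196
shift xyz mm [-0.5 -0.3 -0.5] roll 0.09043524090702704
```

View pics/s10c.png

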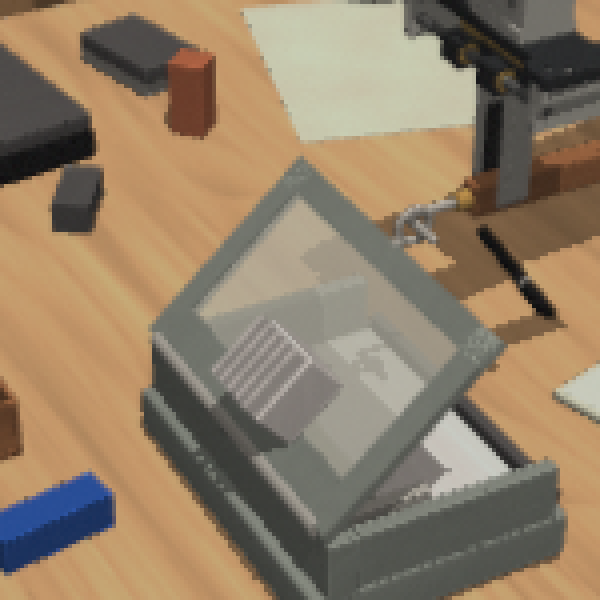

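>>> servo_tool(motion=[7,-6,0,0,14.5,-11,0,0,22.5,-16,0,0,30.5,-21,0,0,38.5,-25,0,0,47,-29,0,0,55.5,-32.5,0,0,64.5,-35,0,0])

```text
time_s: 22.15
ee_pos: [0.4712, 0.0457, 0.1433]
eef_rot: [-1.652, 1.57, 3.036]
force: [1.1, -0.3, 0.2]
grip_width: 0.0196
```

>>> servo_tool(motion=[6,-2,0,0,12,-3.5,0,0,18,-5,0,0,24,-6,0,0,30,-7,0,0,35,-7.5,0,0,40,-8,0,0])

```text
time_s: 23.02
ee_pos: [0.4636, 0.0458, 0.1037]
eef_rot: [1.653, 1.571, 0.058]
force: [2.1, -0.2, -0.4]
grip_width: 0.0192
```

```bash
python3 - <<'E'
from h import *
shift(m2w(27-203.7,-18,273.5-184),88.5)
s=snap('scene'); 
a=s['color'][130:280,210:360,::-1]; cv2.imwrite('pics/s11c.png',cv2.resize(a,None,fx=4,fy=4,interpolation=cv2.INTER_NEAREST))
E
```

```text
pos [0.4636 0.0458 0.1037] machine [-175.5  -18.6  103.7] f [ 2.13 -0.23 -0.44] t 23.02 g 0.0192
shift xyz mm [14.2 -1.2 -0.6] roll 0.08786053348421774
```

View pics/s11c.png

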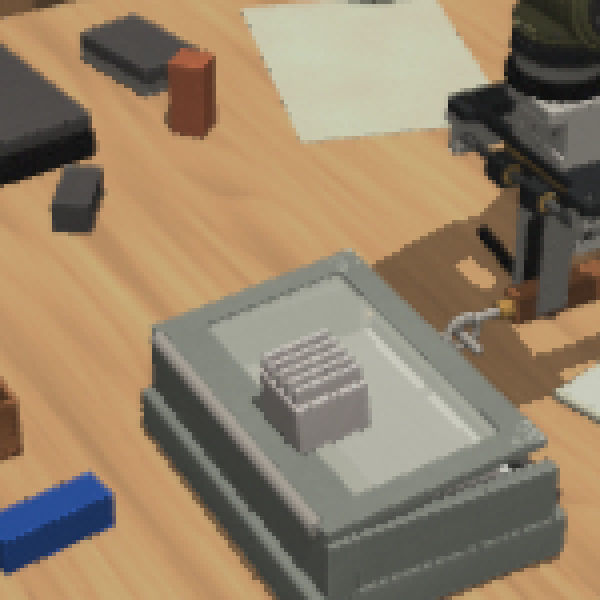

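>>> servo_tool(motion=[4,0,0,0,8,1,0,0,12,1,0,0,15,1,0,0])

```text
time_s: 23.58
ee_pos: [0.4646, 0.0458, 0.0887]
eef_rot: [1.879, 1.571, 0.283]
force: [0.6, 0.6, -0.1]
grip_width: 0.0195
```

>>> servo_tool(motion=[2,0,0,0,4,0,0,0])

```text
time_s: 23.82
ee_pos: [0.4646, 0.0458, 0.0849]
eef_rot: [1.457, 1.571, -0.139]
force: [0.5, -0.8, -0.6]
grip_width: 0.0192
```

```bash
python3 - <<'E'
from h import *
shift(m2w(27-203.7,-18,273.5-184-6),88.5)
s=snap('scene'); np.savez('s12.npz',**s)
a=s['color'][130:280,210:360,::-1]; cv2.imwrite('pics/s12c.png',cv2.resize(a,None,fx=4,fy=4,interpolation=cv2.INTER_NEAREST))
W=pts(s);
for v,u in((230,330),(240,335),(225,275),(200,290)): print(u,v,w2m(W[v,u]).round(1))
E
```

```text
pos [0.4646 0.0458 0.0849] machine [-174.4  -18.6   84.9] f [ 0.51 -0.81 -0.6 ] t 23.82 g 0.0192
shift xyz mm [ 1.4 -2.3 -0.6] roll 0.09148038602177166
330 230 [-76.4  60.7 100. ]
335 240 [-63.9 105.1 100.2]
275 225 [ 45.9 -33.6  97.6]
290 200 [ -53.  -126.2   97.5]
```

View pics/s12c.png

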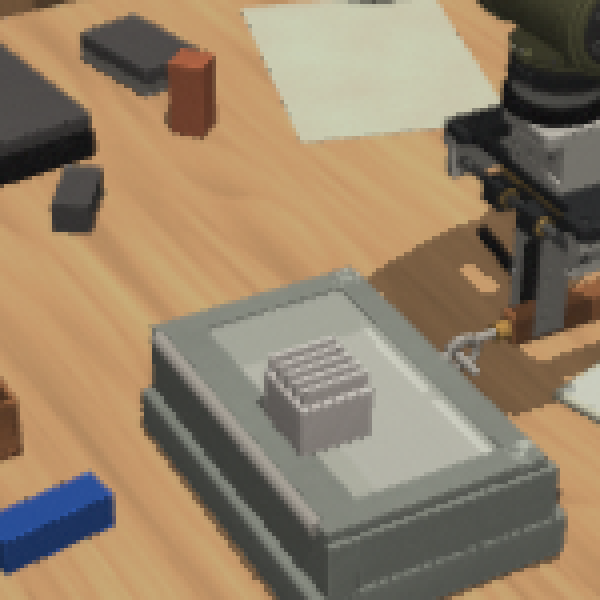

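>>> servo_tool(motion=[1.5,0,0,0])

```text
time_s: 24.0
ee_pos: [0.4646, 0.0458, 0.0835]
eef_rot: [1.638, 1.571, 0.043]
force: [1.0, 0.1, -0.5]
grip_width: 0.0198
```

>>> servo_tool(motion=[1.5,0,0,0])

```text
time_s: 24.12
ee_pos: [0.4646, 0.0458, 0.0821]
eef_rot: [1.542, 1.57, -0.053]
force: [-2.4, -0.2, 5.9]
grip_width: 0.0194
```

>>> servo_tool(motion=[1.5,0,0,0,1.5,0,0,0])

```text
time_s: 24.38
ee_pos: [0.4647, 0.046, 0.0808]
eef_rot: [2.034, 1.57, 0.439]
force: [-2.2, 2.1, 5.6]
grip_width: 0.0196
```

```bash
python3 - <<'E'
from h import *
shift(m2w(27-203.7,-58,273.5-184-6),88.5)
s=snap('scene'); W=pts(s)
a=s['color'][160:260,280:360,::-1]; cv2.imwrite('pics/s13c.png',cv2.resize(a,None,fx=7,fy=7,interpolation=cv2.INTER_NEAREST))
P=np.array([w2m(p) for p in W[(W[...,2]>.08)&(W[...,2]<.115)]])
k=P[(P[:,1]>112)&(P[:,1]<129)&(P[:,0]>-80)&(P[:,0]<70)]
k=k[k[:,2]>94]
print(len(k),np.polyfit(k[:,0],k[:,2],1))
k=P[(P[:,1]<-112)&(P[:,1]>-129)&(P[:,0]>-80)&(P[:,0]<70)];k=k[k[:,2]>94]
print(len(k),np.polyfit(k[:,0],k[:,2],1))
E
```

```text
pos [0.4647 0.046  0.0808] machine [-174.4  -18.4   80.8] f [-2.16  2.06  5.62] t 24.38 g 0.0196
shift xyz mm [-2.8 -2.4 39.6] roll 0.10287211659397144
234 [-2.48791937e-05  9.82465348e+01]
158 [-5.60472219e-04  9.84325109e+01]
```

View pics/s13c.png

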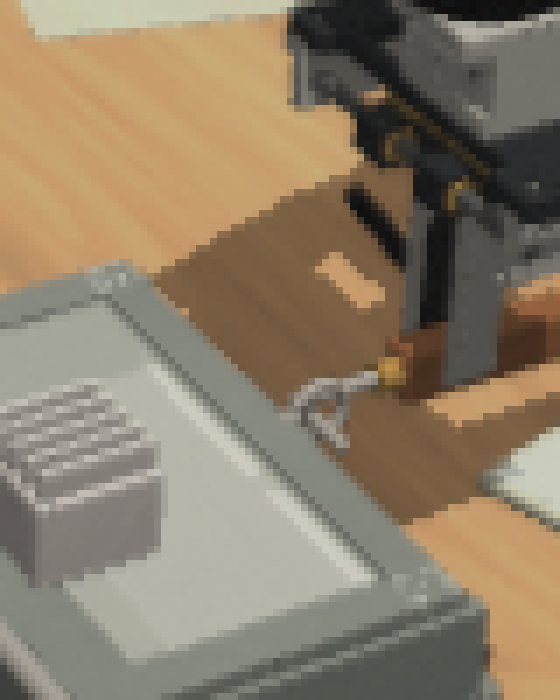

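>>> servo_tool(motion=[-4,0,0,0,-6,0,3,0,-6,0,10,0,-6,0,18,0,-6,0,26,0,-6,0,34,0,-6,0,42,0,-6,0,52,0,-6,-5,62,0,-20,-10,75,0,-30,-10,80,0])

```text
time_s: 25.8
ee_pos: [0.4525, -0.0348, 0.1118]
eef_rot: [1.424, 1.57, -0.172]
force: [0.7, -0.2, -0.2]
grip_width: 0.0194
```

```bash
python3 - <<'E'
from h import *
shift([.5234,-.2821,.05],77)
s=snap('scene','s14.png'); W=pts(s)
P=np.array([w2m(p) for p in W[(W[...,2]>.08)&(W[...,2]<.115)]])
k=P[(P[:,1]>112)&(P[:,1]<129)&(P[:,0]>-80)&(P[:,0]<70)];k=k[k[:,2]>94]
print(len(k),np.polyfit(k[:,0],k[:,2],1))
a=s['color'][120:270,230:380,::-1]; cv2.imwrite('pics/s14c.png',cv2.resize(a,None,fx=4,fy=4,interpolation=cv2.INTER_NEAREST))
E
```

```text
pos [ 0.4525 -0.0348  0.1118] machine [-184.5  -99.5  111.8] f [ 0.71 -0.2  -0.19] t 25.8 g 0.0194
shift xyz mm [ 61.9  77.1 245.4] roll 11.543477340280674
229 [4.10805577e-05 9.81610065e+01]
```

View pics/s14c.png

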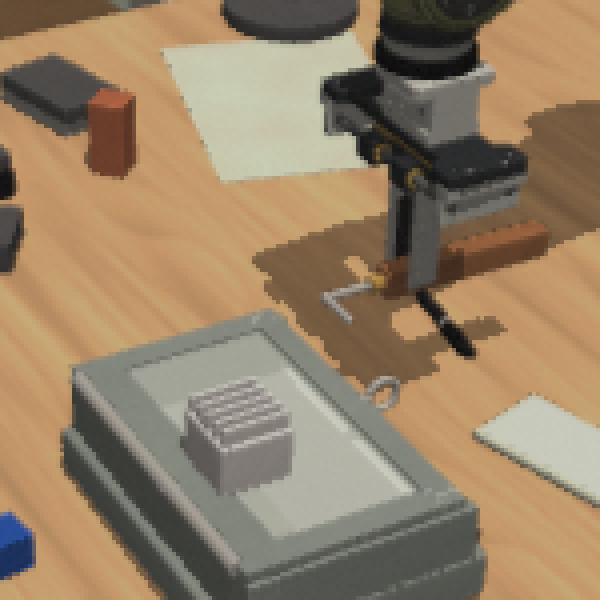

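>>> servo_tool(motion=[0,8,25,1,0,22,70,4,0,36,115,6,0,50,160,8,10,63,200,10,25,73,233,11.5,45,77,245,11.5,60,77,245,11.5,80,77,245,11.5,92,77,245,11.5,97,77,245,11.5])

```text
time_s: 27.22
ee_pos: [0.5234, -0.2802, 0.0128]
eef_rot: [-1.93, 1.57, 2.558]
force: [0.2, 0.1, -0.7]
grip_width: 0.0192
```

```bash
python3 - <<'E'
from h import *
shift([.5234,-.2821,.0085],77)
E
```

```text
pos [ 0.5234 -0.2802  0.0128] machine [-107.2 -343.    12.8] f [ 0.21  0.13 -0.74] t 27.23 g 0.0192
shift xyz mm [4.3 0.4 1.8] roll 0.11801780923269689
```

>>> servo_tool(motion=[2,0,0,0,4,0,0,0,4.5,0,0,0])

```text
time_s: 27.6
ee_pos: [0.5237, -0.2808, 0.0092]
eef_rot: [1.314, 1.57, -0.482]
force: [0.7, -0.0, -0.9]
grip_width: 0.0193
```

>>> servo_tool(motion=[0,0,0,0,0,0,0,0,0,0,0,0,0,0,0,0,0,0,0,0,0,0,0,0,0,0,0,0,0,0,0,0], gripper=0.8)

```text
time_s: 28.6
ee_pos: [0.5235, -0.2808, 0.009]
eef_rot: [0.941, 1.571, -0.855]
force: [0.0, 0.0, 0.0]
grip_width: 0.0751
```

>>> servo_tool(motion=[-10,0,0,0,-40,0,0,0,-90,0,0,0,-140,0,0,0,-150,-40,20,0,-150,-80,60,0,-150,-120,110,0,-150,-150,150,0,-150,-150,150,0])

```text
time_s: 29.72
ee_pos: [0.3417, -0.3952, 0.1598]
eef_rot: [0.64, 1.57, -1.16]
force: [0.3, -0.0, -0.2]
grip_width: 0.0753
```

```bash
python3 - <<'E'
from h import *
shift([.5234,-.2821,.0085],77)
s=snap('scene','s15.png'); t=snap('top','t15.png'); W=pts(s);T=pts(t)
P=np.array([w2m(p) for p in W[(W[...,2]>.08)&(W[...,2]<.115)]])
k=P[(P[:,1]>112)&(P[:,1]<129)&(P[:,0]>-80)&(P[:,0]<70)];k=k[k[:,2]>94]
print(len(k),np.polyfit(k[:,0],k[:,2],1))
a=s['color'][120:270,230:380,::-1]; cv2.imwrite('pics/s15c.png',cv2.resize(a,None,fx=4,fy=4,interpolation=cv2.INTER_NEAREST))
a=t['color'][130:320,170:420,::-1]; cv2.imwrite('pics/t15c.png',cv2.resize(a,None,fx=3.1,fy=3.1,interpolation=cv2.INTER_CUBIC))
E
```

```text
pos [ 0.3417 -0.3952  0.1598] machine [-285.8 -462.6  159.8] f [ 0.32 -0.   -0.24] t 29.73 g 0.0753
shift xyz mm [ 151.3  151.1 -151.6] roll -0.13881015864939172
232 [3.20809724e-03 9.83903168e+01]
```

View pics/s15.png

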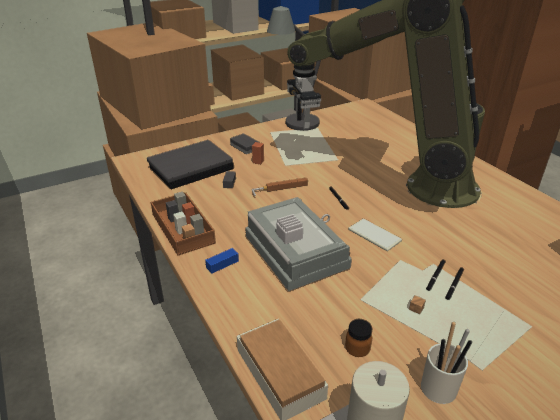

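View pics/t15c.png

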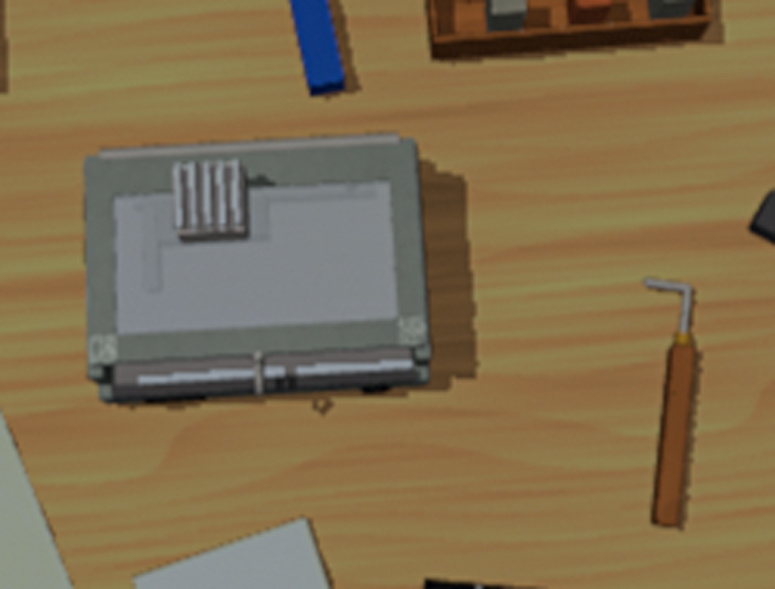

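```bash
python3 - <<'E'
from h import *
t0=dict(np.load('top0.npz')); t=snap('top'); T=pts(t)
hsv=cv2.cvtColor(t['color'],cv2.COLOR_RGB2HSV)
m=np.zeros(hsv.shape[:2],bool); m[210:240,372:405]=1; m&=hsv[...,1]<70
print('hook z',np.nanpercentile(T[...,2][m],[10,50,90]).round(4), 'handle',np.nanmedian(T[250:290,386:390,2]).round(4))
for n,(a,b,c,d) in dict(dark=(185,220,405,450),tall=(245,275,455,490),small=(278,302,112,138),jar=(192,226,92,130)).items():
    print(n,np.abs(t['color'][a:b,c:d].astype(int)-t0['color'][a:b,c:d]).mean().round(2))
ctrl.hand_in()
E
```

```text
hook z [0.0017 0.015  0.018 ] handle 0.0261
dark 0.74
tall 0.78
small 0.7
jar 1.0
the job is handed in; nothing more can be done
```

I finished all three parts of the job and handed it in at about 30 s of the 72 s allowed; the hand-in gives no verdict.

- **Blank:** I pushed it with the closed fingers to the fence, then to the left stop, then to the fence again. Contact forces were 13 to 20 N. The top picture taken before the hood was shut shows it flush on both stops. At the end I could only see it faintly through the hood window, still in the corner; I did not measure its position again with the hood shut.
- **Hood:** The hook went in without touching the ring's rim. I drew the hood down along its arc at about 0.4 rad/s, with the hook still in the eye in every picture on the way. The hood then met its stop at about 6 N, and the gripper never touched it.
- **Pole:** I unhooked it and laid it back near where it started. The handle top reads 26 mm and the hook about 15 mm above the table.

In the last checks the hood frame was level, with slopes of 0.000 and 0.003 rad in two readings. The areas around the other stones and the ink jar match the first image to within noise, and the robot is clear of everything.

Two small disagreements showed up. The two cameras and the contact points gave machine yaw values between about -1.0° and -2.4°; I worked with -1.5°. The hook also came out about 3 mm shorter of the gripper than first measured. Both stayed within the clearance of the eye.

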